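# Set out pipe stubs by height on a weld strip

### The arm

A 6-joint arm with a two-finger parallel gripper is mounted at the origin on the work surface. World frame = base frame: x ahead of the robot, y to its left, z up, the work surface at z = 0. Lengths are in m, angles in degrees, forces in N, time in s.
With the tool pointing down it reaches from about 0.3 to 0.75 m from the base axis. Payload 8.5 kg.
Tool frame: the origin (TCP) lies on the centre line of the jaws, within the pads' length; the fingertips stand 25 mm ahead of it and the grasp point (between the pads) lies 6 mm ahead of it; z points along the fingers, y is the line along which they close (so a half turn about z gives the same grasp; the last joint's range is limited). The gripper opens to 85 mm and grips with 20 to 120 N. Pads are 22 mm wide; open, the fingers measure 114 mm over their backs; the gripper's body (76 mm by 85 mm) begins 54 mm behind the grasp point. The pads swing forward as they close: fully open they stand 13 mm farther back than shut.
Start: joints at [-81.263, 21.807, 74.336, -0, 83.858, -12.336], TCP at [0.198, -0.513, 0.256] pointing down, gripper open.
Joint ranges: [-178.18, 178.18], [-50.72, 133.34], [12.68, 142.11], [-81.47, 261.47], [9.98, 163.14], [-165.26, 165.26]. Speed limits (degrees/s): [136.94, 136.94, 180, 180, 180, 180].

### API

Orientations are given as a 3x3 rotation matrix whose columns are the frame's x, y, z axes.
In Python, from rig import telemetry, optics, env gives the robot as it stands.
- The arm moves only by the tool send_rows, never from a script. Its argument "deltas" is a list that holds one entry, the list of rows, each a list of 7 numbers: the shift along the tool's x, y, z in m, then the turn, a rotation vector about the tool's x, y, z in rad, then the opening, from -1 (shut) to 1 (fully open), so that 0 is half open. In form: [[[x, y, z, ax, ay, az, grip], ...]]. A call has 1 to 12 rows; each row shifts and turns the commanded pose from where the row before left it, along the tool's axes as they then stand; what a row does not reach is not made up. A row lasts 1/8 s, in which the tool goes at most 62.5 mm and 10.7 degrees, less where a joint would pass 70% of its speed; a pose out of reach is approached as far as the arm can. A call is refused whole if a number of a shift passes 0.0625 or a number of a turn 0.188, either way. A call with a gripper value outside its range is refused whole. The fingers move at their own pace and stop on an object; "squeeze" is the grip in N (left out, the last holds). Time passes only in rows, so rows that do not move let the fingers close. It gives the time, the measured TCP pose, the force, the opening and the grip force at its end, in the units of the state.
- telemetry.observe(): the state, without advancing time (a new reading comes with each control period).
- optics.get_image(name): name is "scene" or "top" or "wrist"; returns a dict with "image" (384x512x3 uint8, red, green, blue), "range_z" (384x512 float32, m along the optical axis (not along the pixel's ray), 0 where there is no reading), "K" (3x3 intrinsics, pixels), "rvec" (rotation vector, rad) and "tvec" (3), from world to camera coordinates, as OpenCV has them; the wrist camera has in their place "hand_eye" (4x4, takes a point from camera to tool coordinates, whose origin is the TCP and whose axes are the flange's). Camera axes: x right, y down, z forward; pixel columns grow to the right and rows downward; lengths in m; the calibration is good to about 2 mm. The wrist camera is an equidistant fisheye: a pixel r from the principal point sees the ray r / f radians off the axis. A picture is of the moment at which its call begins: read the wrist's pose just before it.
- env.close_job(): hands the job in; it is judged then, once.
The state is a dict: "time_s": time; "q": joint angles; "qvel": joint speeds; "joint_efforts": joint torques, N m; "position": TCP position; "tool_rot": TCP orientation; "ft_force": force on the tool from outside, world axes, zero at the start; "wrist_torque": the same for the moment, N m; "grip_width": finger opening in m; "gripper_force": force on a finger pad.
Only numpy, scipy, OpenCV 4.12 (cv2) and the standard library are available. Lean on these libraries where they do the work, as an engineer would, in place of code of your own. Each camera call takes 0.05 s, during which the arm holds its last target. There are 200 camera calls.

### The job

Set out the pipe stubs ready for tack-welding a stepped tool holder: stand the four steel pipe stubs upright on the four bright square plates of the base strip, one to a plate and each centred on its scribed cross, in order of height. The shortest goes on the plate next to the square end block, and they rise step by step to the tallest at the other end.

Things in the scene. Friction and masses are not known exactly. Their poses are not given: they have to be found in the camera images.
- stub_a_mid (a point): loose stub of bare steel pipe, standing upright on the table at the start; 45 mm tall, 30 mm outside diameter, 4 mm wall, open at both ends, about 0.12 kg (varies). The point is its centre on its axis, half-way up (22.5 mm above its lower end); z runs along the pipe's axis.
- stub_b_mid (a point): loose stub of bare steel pipe, standing upright on the table at the start; 65 mm tall, 36 mm outside diameter, 4 mm wall, open at both ends, about 0.2 kg (varies). The point is its centre on its axis, half-way up (32.5 mm above its lower end); z runs along the pipe's axis.
- stub_c_mid (a point): loose stub of bare steel pipe, standing upright on the table at the start; 85 mm tall, 42 mm outside diameter, 4 mm wall, open at both ends, about 0.32 kg (varies). The point is its centre on its axis, half-way up (42.5 mm above its lower end); z runs along the pipe's axis.
- stub_d_mid (a point): loose stub of bare steel pipe, standing upright on the table at the start; 105 mm tall, 48 mm outside diameter, 4 mm wall, open at both ends, about 0.46 kg (varies). The point is its centre on its axis, half-way up (52.5 mm above its lower end); z runs along the pipe's axis.
- plate0_top (a point): one of four identical bright weld plates, 66 mm square and 5 mm thick, fixed in a row about 92 mm apart along the dark base strip (490 x 84 x 8 mm, lying on the table), with a scribed cross at its centre. The point is the centre of its upper face (13 mm above the table); z is up, y runs along the strip. The number says nothing of its place in the row.
- plate1_top (a point): one of four identical bright weld plates, 66 mm square and 5 mm thick, fixed in a row about 92 mm apart along the dark base strip (490 x 84 x 8 mm, lying on the table), with a scribed cross at its centre. The point is the centre of its upper face (13 mm above the table); z is up, y runs along the strip. The number says nothing of its place in the row.
- plate2_top (a point): one of four identical bright weld plates, 66 mm square and 5 mm thick, fixed in a row about 92 mm apart along the dark base strip (490 x 84 x 8 mm, lying on the table), with a scribed cross at its centre. The point is the centre of its upper face (13 mm above the table); z is up, y runs along the strip. The number says nothing of its place in the row.
- plate3_top (a point): one of four identical bright weld plates, 66 mm square and 5 mm thick, fixed in a row about 92 mm apart along the dark base strip (490 x 84 x 8 mm, lying on the table), with a scribed cross at its centre. The point is the centre of its upper face (13 mm above the table); z is up, y runs along the strip. The number says nothing of its place in the row.
- end_block_mid (a point): plain square steel block, 40 x 40 mm and 45 mm tall, fixed on one end of the base strip (which end varies), about 75 mm from the centre of the nearest plate; it marks the end where the shortest stub goes. The other end carries a low red magnet disc, 42 mm across and 13 mm high. The point is the block's centre, half-way up; y runs along the strip.
There are look-alikes about, which are no part of the job. Leave any pink look-alike of the part that bears stub_c_mid alone.

How it is judged (in metres and radians):
At the end, for the whole second after the job is handed in: Each stub stands upright (within 0.09 rad) and at rest on its own plate, its axis within 12 mm of the plate's centre, in order of height: 45 mm stub on the plate nearest the end block, then 65, 85 and the 105 mm stub on the farthest plate ((horizontal distance between stub_a_mid and plate0_top below 0.012 m or horizontal distance between stub_a_mid and plate1_top below 0.012 m or horizontal distance between stub_a_mid and plate2_top below 0.012 m or horizontal distance between stub_a_mid and plate3_top below 0.012 m) and horizontal distance between stub_a_mid and end_block_mid between 0.04 and 0.11 m and height (world z) of stub_a_mid between 0.0305 and 0.0405 m and angle between each of stub_a_mid, stub_b_mid, stub_c_mid, stub_d_mid's own z axis and vertical below 0.09 rad and linear speed of each of stub_a, stub_b, stub_c, stub_d below 0.01 m/s and (horizontal distance between stub_b_mid and plate0_top below 0.012 m or horizontal distance between stub_b_mid and plate1_top below 0.012 m or horizontal distance between stub_b_mid and plate2_top below 0.012 m or horizontal distance between stub_b_mid and plate3_top below 0.012 m) and horizontal distance between stub_b_mid and end_block_mid between 0.132 and 0.202 m and height (world z) of stub_b_mid between 0.0405 and 0.0505 m and (horizontal distance between stub_c_mid and plate0_top below 0.012 m or horizontal distance between stub_c_mid and plate1_top below 0.012 m or horizontal distance between stub_c_mid and plate2_top below 0.012 m or horizontal distance between stub_c_mid and plate3_top below 0.012 m) and horizontal distance between stub_c_mid and end_block_mid between 0.224 and 0.294 m and height (world z) of stub_c_mid between 0.0505 and 0.0605 m and (horizontal distance between stub_d_mid and plate0_top below 0.012 m or horizontal distance between stub_d_mid and plate1_top below 0.012 m or horizontal distance between stub_d_mid and plate2_top below 0.012 m or horizontal distance between stub_d_mid and plate3_top below 0.012 m) and horizontal distance between stub_d_mid and end_block_mid between 0.316 and 0.386 m and height (world z) of stub_d_mid between 0.0605 and 0.0705 m); the robot touches nothing.
It also fails if it takes over 101 s, if anything falls off the work surface, if the arm or the gripper's body presses on something with over 40 N, if the wrist force passes 120 N, or if a joint passes its speed limit or range.

## Working session

There is one attempt and no reset: what is moved stays moved. The work goes in short steps, Python scripts to look and compute and a tool call to move; the robot and the scene stay as the last step left them, time stands still between calls to the robot, and variables do not carry over. Pictures are saved under pics/ and viewed, at most 14 in all, crops included, and the job is handed in when it is done.

Besides the shell and the picture viewer there is one more tool, called after "Call:" as a command line: name --argument value ..., lists and objects as JSON in quotes. send_rows: Moves the arm, as the interface text tells. Its arguments: {"type":"object","properties":{"deltas":{"type":"array"},"squeeze":{"type":"number"}},"required":["deltas"]}

```bash
mkdir -p pics
cat > h.py <<'E'
import numpy as np, cv2
from rig import telemetry, optics, env
def cloud(d):
    z=d['range_z'];K=d['K'];v,u=np.mgrid[:z.shape[0],:z.shape[1]]
    P=np.dstack([(u-K[0,2])*z/K[0,0],(v-K[1,2])*z/K[1,1],z])
    R=cv2.Rodrigues(np.array(d['rvec'],float))[0]
    W=(P-np.array(d['tvec'],float).ravel())@R
    W[z<=0]=np.nan
    return W
E
python3 - <<'E'
from h import *
for n in('scene','top'):
    d=optics.get_image(n);np.savez(n+'.npz',**d);cv2.imwrite(f'pics/{n}0.png',d['image'][:,:,::-1])
    R=cv2.Rodrigues(np.array(d['rvec'],float))[0];print(n,-R.T@np.array(d['tvec']).ravel(),d['K'][0,0],R[2])
print(telemetry.observe())
E
```

```text
scene [1.2002499  0.15713503 0.62238951] 423.0429607359346 [-0.76336226 -0.17691203 -0.62127305]
top [0.38275722 0.00227109 0.80777989] 366.78156466383325 [ 0.14220433 -0.00841652 -0.98980154]
{'time_s': 0.1, 'q': array([-8.12626720e+01,  2.18383561e+01,  7.43797313e+01, -7.27140839e-04,
        8.38579620e+01, -1.23354393e+01]), 'qvel': array([ 0.16760543, -0.04257539, -0.16864281, -0.01282669, -0.03358045,
        0.0031165 ]), 'joint_efforts': array([ 3.38226797e-03, -4.49223804e+01, -2.31655544e+01, -3.26516465e-04,
        3.59168873e-03,  4.06171438e-06]), 'position': array([ 0.19771654, -0.51298583,  0.255766  ]), 'tool_rot': array([[ 9.33124074e-01,  3.59554470e-01, -2.14096502e-04],
       [ 3.59554431e-01, -9.33123194e-01,  1.30999022e-03],
       [ 2.71234428e-04, -1.29936276e-03, -9.99999119e-01]]), 'ft_force': array([-0.53995768, -0.53884321,  1.04250083]), 'wrist_torque': array([0.00583421, 0.01014143, 0.01984223]), 'gripper_force': 0.0, 'grip_width': 0.08495193007561096}
```

View pics/top0.png

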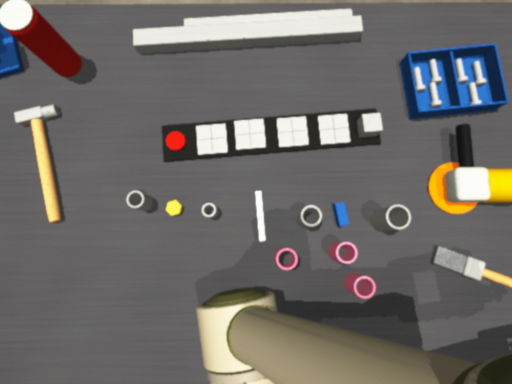

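View pics/scene0.png

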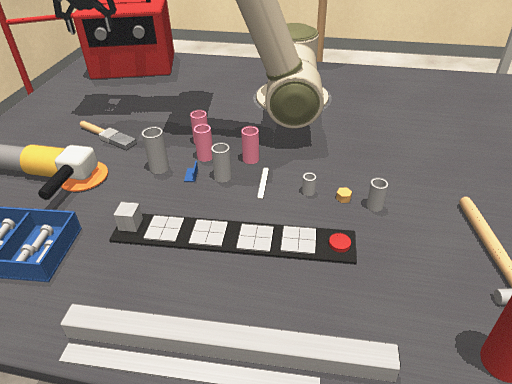

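The top view shows the grey stubs at (136,200), (209,210), (311,215) and (398,216), with pink look-alikes at (287,259), (346,252) and (364,287). The plates are at u = 211, 250, 292 and 333. The end block is at (371,122) on the right (-y), and the red disc is at (175,140).

Run:
```python
from h import *
d=dict(np.load('top.npz'));W=cloud(d);im=d['image'].astype(int)
tab=W[(abs(W[...,2])<.01)];print('table z',np.nanmedian(tab[:,2]))
for n,(u,v),h,r in(('b?',(136,200),0,.018),('a?',(209,210),0,.015),('c?',(311,215),0,.021),('d?',(398,216),0,.024),('pink1',(287,259),0,0),('pink2',(346,252),0,0),('pink3',(364,287),0,0)):
    s=W[v-22:v+23,u-22:u+23].reshape(-1,3);s=s[~np.isnan(s[:,2])]
    m=s[s[:,2]>.02];zt=np.percentile(m[:,2],90);p=m[abs(m[:,2]-zt)<.006]
    (c,rr)=cv2.minEnclosingCircle(p[:,:2].astype(np.float32)*1000)
    print(n,'ztop',zt.round(4),'ctr',np.round(c,1),'r',round(rr,1),'ell',len(p))
R=cv2.Rodrigues(np.array(d['rvec'],float))[0];C=-R.T@d['tvec'].ravel()
def ray(u,v,z):
    w=R.T@np.linalg.inv(d['K'])@[u,v,1];return C+w*(z-C[2])/w[2]
br=(im.min(2)>150).astype(np.uint8)
br=cv2.morphologyEx(br,cv2.MORPH_CLOSE,np.ones((5,5)))
n,l,st,ce=cv2.connectedComponentsWithStats(br)
for i in range(1,n):
    if 200<st[i,4]<2500 and 100<ce[i][1]<165:
        q=cv2.minAreaRect(np.argwhere(l==i)[:,::-1].astype(np.float32));print('plate',ce[i],st[i],ray(*q[0],.013).round(4),ray(*ce[i],.013).round(4),q[2])
s=W[105:140,355:385].reshape(-1,3);m=s[s[:,2]>.035];print('block',np.median(m,0),m.min(0),m.max(0))
big=cv2.resize(d['image'][95:240,120:420],None,fx=2.6,fy=2.6,interpolation=cv2.INTER_CUBIC);cv2.imwrite('pics/z1.png',big[:,:,::-1])
```

```text
table z 0.00046179161766947023
b? ztop 0.0656 ctr [476.  250.7] r 18.2 ell 116
a? ztop 0.0459 ctr [454.6 103.6] r 15.0 ell 81
c? ztop 0.0859 ctr [ 437.8 -103.7] r 20.7 ell 130
d? ztop 0.1053 ctr [ 432.6 -268.3] r 23.9 ell 192
pink1 ztop 0.0861 ctr [354.2 -53.7] r 20.8 ell 127
pink2 ztop 0.0856 ctr [ 365.1 -170.5] r 20.6 ell 139
pink3 ztop 0.0854 ctr [ 299.5 -202.5] r 21.0 ell 156
plate [ 33.23266219 113.49440716] [ 14 105  41  28 447] [0.6633 0.4969 0.013 ] [0.6768 0.5029 0.013 ] 75.96376037597656
plate [372.12827988 121.93002915] [362 113  21  19 343] [ 0.6519 -0.2595  0.013 ] [ 0.6518 -0.2594  0.013 ] 82.87498474121094
plate [333.74475524 128.58857809] [318 114  33  31 858] [ 0.637  -0.1724  0.013 ] [ 0.6369 -0.1721  0.013 ] 85.42607879638672
plate [292.27262181 131.25638051] [277 116  32  31 862] [ 0.6314 -0.0789  0.013 ] [ 0.6314 -0.0787  0.013 ] 84.80557250976562
plate [249.61591696 133.66089965] [234 119  32  31 867] [0.6267 0.0169 0.013 ] [0.6265 0.017  0.013 ] 85.2363510131836
plate [211.43507973 138.6571754 ] [196 123  32  32 878] [0.6157 0.1023 0.013 ] [0.6156 0.1023 0.013 ] 85.42607879638672
block [ 0.63626372 -0.24277594  0.05298032] [ 0.61792587 -0.26613317  0.03521342] [ 0.65907271 -0.22404151  0.0569498 ]
```

View pics/z1.png

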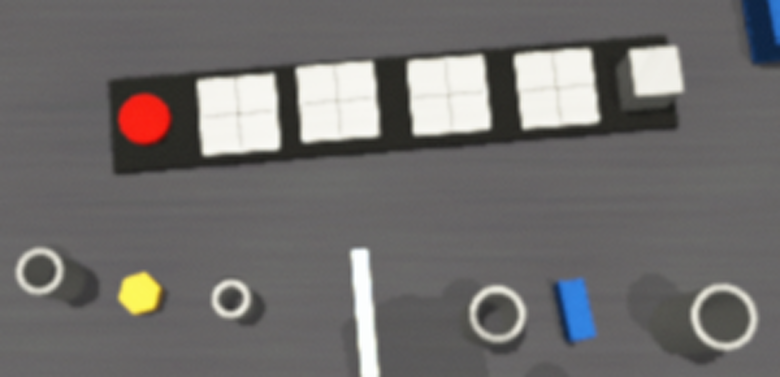

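Call:
send_rows --deltas '[[[0,0,0,0,0,-0.1719,1],[0,0,0,0,0,-0.1719,1],[0,0,0,0,0,-0.1719,1],[0,0,0,0,0,-0.1719,1],[0,0,0,0,0,-0.1719,1],[0,0,0,0,0,-0.1719,1],[0,0,0,0,0,-0.1719,1],[0,0,0,0,0,0,1]]]' --squeeze 40

```text
time_s: 1.1
position: [0.1977, -0.5131, 0.256]
tool_rot: [[0.001, 1.0, -0.0], [1.0, -0.001, 0.001], [0.001, -0.0, -1.0]]
ft_force: [0.2, -0.1, -0.5]
grip_width: 0.0853
gripper_force: 0.0
```

Call:
send_rows --deltas '[[[0.051,0.021,0,0,0,0,1],[0.051,0.021,0,0,0,0,1],[0.051,0.021,0,0,0,0,1],[0.051,0.021,0,0,0,0,1],[0.051,0.021,0,0,0,0,1],[0.051,0.021,0,0,0,0,1],[0.051,0.021,0,0,0,0,1],[0.051,0.021,0,0,0,0,1],[0.051,0.021,0,0,0,0,1],[0.051,0.021,0,0,0,0,1],[0.051,0.021,0,0,0,0,1],[0.051,0.021,0,0,0,0,1]]]'

```text
time_s: 2.6
position: [0.45, 0.1008, 0.2564]
tool_rot: [[0.004, 1.0, 0.0], [1.0, -0.004, -0.0], [-0.0, 0.0, -1.0]]
ft_force: [0.6, -1.3, 0.1]
grip_width: 0.0853
gripper_force: 0.0
```

Call:
send_rows --deltas '[[[0,0,0.05,0,0,0,1],[0,0,0.05,0,0,0,1],[0,0,0.02,0,0,0,1],[0,0,0,0,0,0,1],[0,0,0,0,0,0,1]]]'

```text
time_s: 3.22
position: [0.4501, 0.0988, 0.1373]
tool_rot: [[0.001, 1.0, 0.002], [1.0, -0.001, -0.0], [-0.0, 0.002, -1.0]]
ft_force: [-0.7, -1.0, 0.4]
grip_width: 0.0857
gripper_force: 0.0
```

Call:
send_rows --deltas '[[[0.005,0.0045,0,0,0,0,1],[0,0,0.04,0,0,0,1],[0,0,0.04,0,0,0,1],[0,0,0.023,0,0,0,1],[0,0,0,0,0,0,1],[0,0,0,0,0,0,-1],[0,0,0,0,0,0,-1],[0,0,0,0,0,0,-1],[0,0,0,0,0,0,-1],[0,0,0,0,0,0,-1],[0,0,0,0,0,0,-1],[0,0,0,0,0,0,-1]]]' --squeeze 40

```text
time_s: 4.72
position: [0.4543, 0.1039, 0.0342]
tool_rot: [[-0.0, 1.0, 0.001], [1.0, 0.0, -0.0], [-0.0, 0.001, -1.0]]
ft_force: [-1.5, 0.4, 7.1]
grip_width: 0.0297
gripper_force: 38.9
```

Call:
send_rows --deltas '[[[0,0,-0.03,0,0,0,-1],[0,0,-0.05,0,0,0,-1],[-0.03,0.02,-0.02,0,0,0,-1],[-0.046,0.0305,0,0,0,0,-1],[-0.046,0.0305,0,0,0,0,-1],[-0.046,0.0305,0,0,0,0,-1],[-0.046,0.0305,0,0,0,0,-1],[-0.036,0.022,0,0,0,0,-1],[-0.026,0.019,0,0,0,0,-1],[0,0,0,0,0,0,-1],[0,0,0,0,0,0,-1]]]'

```text
time_s: 6.1
position: [0.6366, -0.1714, 0.1331]
tool_rot: [[-0.0, 1.0, -0.001], [1.0, 0.0, 0.001], [0.001, -0.001, -1.0]]
ft_force: [0.5, -0.1, -2.0]
grip_width: 0.0294
gripper_force: 40.0
```

Run:
```python
from h import *
s=telemetry.observe();d=optics.get_image('wrist');np.savez('w.npz',**d,p=s['position'],R=s['tool_rot'])
cv2.imwrite('pics/w1.png',d['image'][:,:,::-1]);print(s['position'],s['q'],d['K'],d['hand_eye'].round(3))
```

```text
[ 0.63661179 -0.17139338  0.13307224] [-2.53387682e+01  3.84283603e+01  6.56584689e+01  1.17500027e-02
  7.59850332e+01 -2.53684022e+01] [[297.31863964   0.         256.75487305]
 [  0.         297.31863964 192.28209699]
 [  0.           0.           1.        ]] [[ 0.001 -0.965 -0.263  0.067]
 [ 1.     0.     0.001  0.   ]
 [-0.001 -0.263  0.965 -0.117]
 [ 0.     0.     0.     1.   ]]
```

View pics/w1.png

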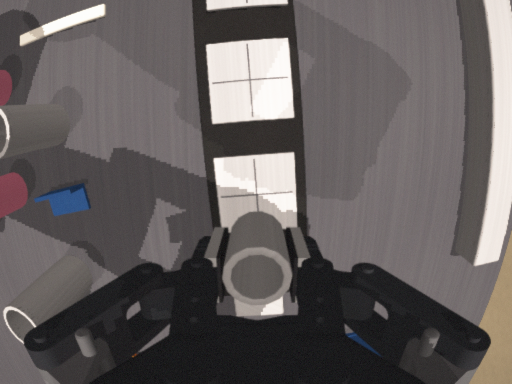

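The wrist view shows the held stub at (257,250), centred in the jaws. Scribed crosses are visible at (251,80) and (256,195), so I'll cast these onto z = 13 mm.

```bash
cat >> h.py <<'E'
def wray(d,p,R,u,v,z):
    K=d['K'];x,y=u-K[0,2],v-K[1,2];r=np.hypot(x,y);t=r/K[0,0]
    c=np.array([np.sin(t)*x/r,np.sin(t)*y/r,np.cos(t)]) if r>0 else np.array([0,0,1.])
    H=d['hand_eye'];o=R@H[:3,3]+p;w=R@H[:3,:3]@c;return o+w*(z-o[2])/w[2]
E
python3 - <<'E'
from h import *
d=dict(np.load('w.npz'))
for u,v in((251,80),(256,195)):print(wray(d,d['p'],d['R'],u,v,.013).round(4))
m=(d['image'].min(2)>170).astype(np.uint8);m=cv2.morphologyEx(m,cv2.MORPH_CLOSE,np.ones((5,5)))
n,l,st,ce=cv2.connectedComponentsWithStats(m)
for i in range(1,n):
    if st[i,4]>800:
        q=cv2.minAreaRect(np.argwhere(l==i)[:,::-1].astype(np.float32));print(st[i],q,wray(d,d['p'],d['R'],*q[0],.013).round(4))
E
```

```text
[ 0.6323 -0.0778  0.013 ]
[ 0.6363 -0.1713  0.013 ]
[ 474    0   38  266 5768] ((496.5101623535156, 132.6329803466797), (35.043052673339844, 266.1727600097656), 2.169257640838623) [ 0.8807 -0.1058  0.013 ]
[ 20   4  85  41 925] ((61.65522766113281, 23.537019729614258), (11.797540664672852, 92.23004150390625), 70.30138397216797) [ 0.4556 -0.0067  0.013 ]
[ 206   38   88   86 6567] ((249.80152893066406, 80.11936950683594), (80.0948715209961, 82.76211547851562), 85.54439544677734) [ 0.6314 -0.0778  0.013 ]
[ 214  153   83   75 4842] ((255.24435424804688, 191.11981201171875), (74.1907730102539, 80.14167785644531), 87.51044464111328) [ 0.6357 -0.168   0.013 ]
```

Call:
send_rows --deltas '[[[0,0,0.04,0,0,0,-1],[0,0,0.03,0,0,0,-1],[0,0,0.01,0,0,0,-1],[0,0,0.005,0,0,0,-1],[0,0,0,0,0,0,-1],[0,0,0,0,0,0,-1]]]'

```text
time_s: 6.9
position: [0.6376, -0.1722, 0.0494]
tool_rot: [[-0.0, 1.0, 0.002], [1.0, 0.0, -0.001], [-0.001, 0.002, -1.0]]
ft_force: [-0.2, -0.5, -0.9]
grip_width: 0.0298
gripper_force: 40.0
```

Call:
send_rows --deltas '[[[0,0,0,0,0,0,1],[0,0,0,0,0,0,1],[0,0,0,0,0,0,1],[0,0,0,0,0,0,1],[0,0,0,0,0,0,1],[0,0,-0.04,0,0,0,1],[0,0,-0.05,0,0,0,1],[0,0,-0.05,0,0,0,1],[0,0,0,0,0,0,1]]]'

```text
time_s: 8.02
position: [0.6384, -0.1726, 0.1929]
tool_rot: [[-0.0, 1.0, 0.008], [1.0, 0.0, -0.004], [-0.004, 0.008, -1.0]]
ft_force: [0.4, -0.6, -0.7]
grip_width: 0.0852
gripper_force: 0.0
```

Call:
send_rows --deltas '[[[0.04,-0.015,0,0,0,0,1],[0.053,-0.0203,0,0,0,0,1],[0.053,-0.0203,0,0,0,0,1],[0.053,-0.0203,0,0,0,0,1],[0.053,-0.0203,0,0,0,0,1],[0.053,-0.0203,0,0,0,0,1],[0.053,-0.0203,0,0,0,0,1],[0.053,-0.0203,0.02,0,0,0,1],[0.012,-0.005,0.04,0,0,0,1],[0,0,0,0,0,0,1],[0,0,0,0,0,0,1]]]'

```text
time_s: 9.4
position: [0.4757, 0.2503, 0.1291]
tool_rot: [[0.0, 1.0, 0.001], [1.0, -0.0, 0.0], [0.0, 0.001, -1.0]]
ft_force: [2.0, 0.2, 0.8]
grip_width: 0.0855
gripper_force: 0.0
```

Call:
send_rows --deltas '[[[0,0,0.04,0,0,0,1],[0,0,0.03,0,0,0,1],[0,0,0.013,0,0,0,1],[0,0,0,0,0,0,1],[0,0,0,0,0,0,-1],[0,0,0,0,0,0,-1],[0,0,0,0,0,0,-1],[0,0,0,0,0,0,-1],[0,0,0,0,0,0,-1],[0,0,0,0,0,0,-1],[0,0,0,0,0,0,-1]]]' --squeeze 50

```text
time_s: 10.78
position: [0.4752, 0.251, 0.0462]
tool_rot: [[-0.0, 1.0, 0.001], [1.0, 0.0, 0.0], [0.0, 0.001, -1.0]]
ft_force: [-1.6, -1.6, 4.9]
grip_width: 0.0359
gripper_force: 49.3
```

Call:
send_rows --deltas '[[[0,0,-0.03,0,0,0,-1],[0,0,-0.05,0,0,0,-1],[-0.03,0.016,-0.02,0,0,0,-1],[-0.05,0.024,0,0,0,0,-1],[-0.05,0.024,0,0,0,0,-1],[-0.05,0.024,0,0,0,0,-1],[-0.05,0.024,0,0,0,0,-1],[-0.05,0.024,0,0,0,0,-1],[-0.034,0.014,0,0,0,0,-1],[-0.015,0.006,0,0,0,0,-1],[0,0,0,0,0,0,-1],[0,0,0,0,0,0,-1]]]'

```text
time_s: 12.28
position: [0.6305, -0.0766, 0.1454]
tool_rot: [[-0.002, 1.0, -0.001], [1.0, 0.002, 0.0], [0.001, -0.001, -1.0]]
ft_force: [-0.0, 0.5, -2.1]
grip_width: 0.0357
gripper_force: 50.5
```

Call:
send_rows --deltas '[[[-0.001,0.001,0.04,0,0,0,-1],[0,0,0.03,0,0,0,-1],[0,0,0.011,0,0,0,-1],[0,0,0.005,0,0,0,-1],[0,0,0,0,0,0,-1],[0,0,0,0,0,0,-1]]]'

```text
time_s: 13.02
position: [0.6324, -0.0791, 0.0604]
tool_rot: [[-0.0, 1.0, 0.002], [1.0, 0.0, -0.001], [-0.001, 0.002, -1.0]]
ft_force: [1.4, -0.1, -1.4]
grip_width: 0.036
gripper_force: 50.5
```

Call:
send_rows --deltas '[[[0,0,0,0,0,0,1],[0,0,0,0,0,0,1],[0,0,0,0,0,0,1],[0,0,0,0,0,0,1],[0,0,0,0,0,0,1],[0,0,-0.04,0,0,0,1],[0,0,-0.05,0,0,0,1],[0,0,-0.05,0,0,0,1],[0,0,0,0,0,0,1]]]'

```text
time_s: 14.15
position: [0.6333, -0.0794, 0.2037]
tool_rot: [[-0.0, 1.0, 0.008], [1.0, 0.0, -0.003], [-0.003, 0.008, -1.0]]
ft_force: [0.4, 0.6, -1.5]
grip_width: 0.0857
gripper_force: 0.0
```

Call:
send_rows --deltas '[[[-0.004,-0.03,0,0,0,0,1],[-0.005,-0.04,0,0,0,0,1],[-0.005,-0.04,0,0,0,0,1],[-0.005,-0.04,0,0,0,0,1],[-0.005,-0.03,0,0,0,0,1],[-0.002,-0.014,0.025,0,0,0,1],[0,0,0.03,0,0,0,1],[0,0,0,0,0,0,1],[0,0,0,0,0,0,1]]]'

```text
time_s: 15.28
position: [0.4384, -0.1052, 0.1448]
tool_rot: [[-0.0, 1.0, 0.0], [1.0, 0.0, -0.0], [-0.0, 0.0, -1.0]]
ft_force: [-0.5, 0.8, 0.7]
grip_width: 0.0851
gripper_force: 0.0
```

Call:
send_rows --deltas '[[[0.0015,-0.0005,0.03,0,0,0,1],[0,0,0.03,0,0,0,1],[0,0,0.023,0,0,0,1],[0,0,0,0,0,0,1],[0,0,0,0,0,0,-1],[0,0,0,0,0,0,-1],[0,0,0,0,0,0,-1],[0,0,0,0,0,0,-1],[0,0,0,0,0,0,-1],[0,0,0,0,0,0,-1],[0,0,0,0,0,0,-1]]]' --squeeze 60

```text
time_s: 16.65
position: [0.4378, -0.1038, 0.0624]
tool_rot: [[-0.0, 1.0, 0.001], [1.0, 0.0, -0.001], [-0.001, 0.001, -1.0]]
ft_force: [-2.2, -0.0, 9.7]
grip_width: 0.0416
gripper_force: 59.0
```

Call:
send_rows --deltas '[[[0,0,-0.03,0,0,0,-1],[0,0,-0.05,0,0,0,-1],[0.015,0.02,-0.02,0,0,0,-1],[0.025,0.039,0,0,0,0,-1],[0.025,0.039,0,0,0,0,-1],[0.025,0.039,0,0,0,0,-1],[0.02,0.034,0,0,0,0,-1],[0.01,0.018,0,0,0,0,-1],[0,0,0,0,0,0,-1],[0,0,0,0,0,0,-1]]]'

```text
time_s: 17.9
position: [0.6257, 0.0162, 0.1611]
tool_rot: [[-0.0, 1.0, -0.001], [1.0, 0.0, 0.0], [0.0, -0.001, -1.0]]
ft_force: [0.4, -0.2, -3.6]
grip_width: 0.0413
gripper_force: 61.8
```

Run:
```python
from h import *
s=telemetry.observe();d=optics.get_image('wrist');np.savez('w.npz',**d,p=s['position'],R=s['tool_rot'])
cv2.imwrite('pics/w2.png',d['image'][:,:,::-1]);print(s['position'])
```

```text
[0.62569491 0.01615212 0.16111734]
```

View pics/w2.png

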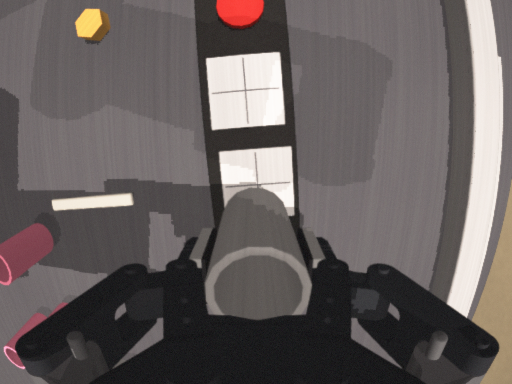

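The held 85 mm stub is upright at about (257,250), and the crosses are at (245,91) and (257,184).

Run:
```python
from h import *
d=dict(np.load('w.npz'))
for u,v in((245.5,91),(257,184)):print(wray(d,d['p'],d['R'],u,v,.013).round(4))
```

```text
[0.6161 0.103  0.013 ]
[0.6262 0.0188 0.013 ]
```

Call:
send_rows --deltas '[[[0.002,0,0.04,0,0,0,-1],[0,0,0.03,0,0,0,-1],[0,0,0.01,0,0,0,-1],[0,0,0.005,0,0,0,-1],[0,0,0,0,0,0,-1],[0,0,0,0,0,0,-1]]]'

```text
time_s: 18.7
position: [0.6269, 0.0183, 0.0774]
tool_rot: [[-0.0, 1.0, 0.002], [1.0, 0.0, -0.0], [-0.0, 0.002, -1.0]]
ft_force: [0.4, -0.2, -3.7]
grip_width: 0.0412
gripper_force: 61.7
```

Call:
send_rows --deltas '[[[0,0,0,0,0,0,1],[0,0,0,0,0,0,1],[0,0,0,0,0,0,1],[0,0,0,0,0,0,1],[0,0,0,0,0,0,1],[0,0,-0.04,0,0,0,1],[0,0,-0.05,0,0,0,1],[0,0,-0.05,0,0,0,1],[0,0,0,0,0,0,1]]]'

```text
time_s: 19.82
position: [0.6277, 0.0183, 0.2206]
tool_rot: [[-0.0, 1.0, 0.008], [1.0, 0.0, -0.001], [-0.001, 0.008, -1.0]]
ft_force: [0.2, 0.6, -0.5]
grip_width: 0.0855
gripper_force: 0.0
```

Call:
send_rows --deltas '[[[-0.026,-0.019,0,0,0,0,1],[-0.05,-0.035,0,0,0,0,1],[-0.05,-0.035,0,0,0,0,1],[-0.05,-0.035,0,0,0,0,1],[-0.05,-0.034,0,0,0,0,1],[-0.04,-0.025,0.01,0,0,0,1],[-0.02,-0.011,0.04,0,0,0,1],[0,0,0,0,0,0,1],[0,0,0,0,0,0,1]]]'

```text
time_s: 20.95
position: [0.4331, -0.2672, 0.1668]
tool_rot: [[-0.001, 1.0, 0.0], [1.0, 0.001, 0.0], [0.0, 0.0, -1.0]]
ft_force: [0.1, 0.0, -0.3]
grip_width: 0.0853
gripper_force: 0.0
```

Call:
send_rows --deltas '[[[-0.001,-0.0005,0.03,0,0,0,1],[0,0,0.03,0,0,0,1],[0,0,0.02,0,0,0,1],[0,0,0.012,0,0,0,1],[0,0,0,0,0,0,1],[0,0,0,0,0,0,-1],[0,0,0,0,0,0,-1],[0,0,0,0,0,0,-1],[0,0,0,0,0,0,-1],[0,0,0,0,0,0,-1],[0,0,0,0,0,0,-1]]]' --squeeze 70

```text
time_s: 22.32
position: [0.4321, -0.2689, 0.0754]
tool_rot: [[-0.0, 1.0, 0.001], [1.0, 0.0, -0.001], [-0.001, 0.001, -1.0]]
ft_force: [-3.0, 0.9, 6.9]
grip_width: 0.047
gripper_force: 70.4
```

Call:
send_rows --deltas '[[[0,0,-0.03,0,0,0,-1],[0,0,-0.05,0,0,0,-1],[0,0,-0.04,0,0,0,-1],[0.026,0.01,-0.02,0,0,0,-1],[0.05,0.024,0,0,0,0,-1],[0.05,0.024,0,0,0,0,-1],[0.05,0.024,0,0,0,0,-1],[0.05,0.024,0,0,0,0,-1],[0.05,0.024,0,0,0,0,-1],[0.05,0.024,0,0,0,0,-1],[0.03,0.02,0,0,0,0,-1],[0.015,0.009,0,0,0,0,-1]]]'

```text
time_s: 23.82
position: [0.615, 0.104, 0.2134]
tool_rot: [[-0.002, 1.0, -0.002], [1.0, 0.002, 0.0], [0.0, -0.002, -1.0]]
ft_force: [0.7, -0.7, -5.1]
grip_width: 0.0471
gripper_force: 73.8
```

Call:
send_rows --deltas '[[[0,0,0,0,0,0,-1],[0,0,0,0,0,0,-1],[0,0,0,0,0,0,-1]]]'

```text
time_s: 24.2
position: [0.6147, 0.1014, 0.2145]
tool_rot: [[0.001, 1.0, -0.0], [1.0, -0.001, -0.0], [-0.0, -0.0, -1.0]]
ft_force: [0.2, -0.7, -5.8]
grip_width: 0.0472
gripper_force: 73.8
```

Call:
send_rows --deltas '[[[0.0015,0.001,0.04,0,0,0,-1],[0,0,0.04,0,0,0,-1],[0,0,0.03,0,0,0,-1],[0,0,0.01,0,0,0,-1],[0,0,0.006,0,0,0,-1],[0,0,0,0,0,0,-1],[0,0,0,0,0,0,-1]]]'

```text
time_s: 25.08
position: [0.6164, 0.1039, 0.0894]
tool_rot: [[-0.0, 1.0, 0.002], [1.0, 0.0, -0.0], [-0.0, 0.002, -1.0]]
ft_force: [-0.4, 0.5, -5.0]
grip_width: 0.0471
gripper_force: 73.8
```

Call:
send_rows --deltas '[[[0,0,0,0,0,0,1],[0,0,0,0,0,0,1],[0,0,0,0,0,0,1],[0,0,0,0,0,0,1],[0,0,0,0,0,0,1],[0,0,-0.04,0,0,0,1],[0,0,-0.05,0,0,0,1],[0,0,-0.05,0,0,0,1],[0,0,0,0,0,0,1]]]'

```text
time_s: 26.2
position: [0.6171, 0.104, 0.2326]
tool_rot: [[-0.0, 1.0, 0.008], [1.0, 0.0, -0.0], [-0.0, 0.008, -1.0]]
ft_force: [-0.1, 0.7, -1.4]
grip_width: 0.0853
gripper_force: 0.0
```

Call:
send_rows --deltas '[[[0,-0.03,0,0,0,0,1],[0,-0.05,0,0,0,0,1],[0,-0.05,0,0,0,0,1],[0,-0.05,0,0,0,0,1],[0,-0.05,0,0,0,0,1],[0,-0.02,0,0,0,0,1],[0,0,0,0,0,0,1],[0,0,0,0,0,0,1]]]'

```text
time_s: 27.2
position: [0.3667, 0.1038, 0.2281]
tool_rot: [[-0.0, 1.0, 0.0], [1.0, 0.0, -0.0], [-0.0, 0.0, -1.0]]
ft_force: [0.5, 0.8, 1.2]
grip_width: 0.0852
gripper_force: 0.0
```

Run:
```python
from h import *
d=optics.get_image('top');W=cloud(d);cv2.imwrite('pics/top1.png',d['image'][:,:,::-1])
for n,c,h,r in(('a',(.6366,-.172),.058,15),('b',(.632,-.0785),.078,18),('c',(.6264,.0175),.098,21),('d',(.616,.1027),.118,24)):
    s=W.reshape(-1,3);p=s[(abs(s[:,2]-h)<.005)&(np.hypot(s[:,0]-c[0],s[:,1]-c[1])<.045)]
    o,rr=cv2.minEnclosingCircle(p[:,:2].astype(np.float32)*1000);print(n,len(p),np.round(np.array(o)-np.array(c)*1000,1),round(rr,1),p[:,2].mean().round(4))
```

```text
a 83 [2.7 0.3] 14.9 0.0576
b 109 [ 1.8 -0.1] 17.7 0.0777
c 133 [1.4 1.1] 21.0 0.0973
d 167 [0.4 1.3] 24.0 0.1177
```

View pics/top1.png

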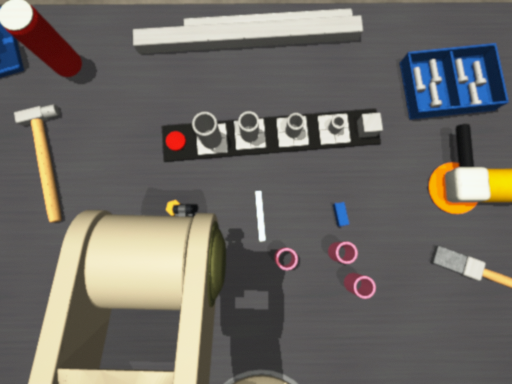

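All four stubs stand on their plates within 3 mm of the crosses, at the right heights and in the right order: a by the block at (338,125), then (296,125), (249,122) and d at (205,124). The pink look-alikes haven't moved and the arm is clear, so I'm handing in.

```bash
python3 -c "
from rig import env;print(env.close_job())"
```

```text
the job is handed in; nothing more can be done
None
```

The four stubs stand upright on their plates in height order, shortest next to the end block, each within about 3 mm of its cross in the last top-camera check; I handed the job in after about 27 s, and no verdict came back.

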